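# Build up the press stack for a bearing

## Robot

A 6-joint arm with a two-finger parallel gripper is mounted at the origin on a cart in front of the work surface, level with it; the furniture and walls round the work are solid. World frame = base frame: x ahead of the robot, y to its left, z up, the work surface at z = 0. Lengths are in mm, angles in rad, forces in N, time in s.
With the tool pointing down it reaches from about 275 to 725 mm from the base axis. Payload 5.6 kg.
Tool frame: the origin (TCP) lies midway between the tips of the shut fingers; the grasp point (between the pads) lies 19 mm behind it; z points along the fingers, y is the line along which they close (so a half turn about z gives the same grasp; the last joint's range is limited). The gripper opens to 85 mm and grips with 20 to 120 N. Pads are 22 mm wide; open, the fingers measure 114 mm over their backs; the gripper's body (76 mm by 85 mm) begins 54 mm behind the grasp point. The pads swing forward as they close: fully open they stand 13 mm farther back than shut.
Start: joints at [1.52, 0.255, 0.108, 0, -1.424, -0.285], TCP at [181.211, 519.284, 231.283] pointing down, gripper open.
Joint ranges: [-2.95, 2.95], [-1.21, 1.97], [-1.09, 1.5], [-2.87, 1.71], [-2.94, -0.07], [-3.05, 3.05]. Speed limits (rad/s): [2.57, 2.57, 3.14, 3.14, 3.14, 3.14].

## Interface

Orientations are given as a unit quaternion [x, y, z, w].
In Python, from rig import observe, snapshot, get_calibration, close_job, search_frame, trace, pinpoint gives the robot as it stands.
- The arm moves only by the tool send_rows, never from a script. Its argument "rows" is a list of rows, each a list of 3 entries, a list of its own where there are three numbers: the shift along the tool's x, y, z in mm, then the turn about the tool's z in degrees, then the closure, from 0 (fully open) to 1 (shut). A call has 1 to 5 rows; each row is the pose to reach, as a shift and turn from the pose commanded when the call began, along the tool's axes at that moment; what a row does not reach only later rows make up. A row lasts 1/12 s, in which the tool goes at most 41.7 mm and 7.16 degrees, less where a joint would pass 70% of its speed; a pose out of reach is approached as far as the arm can. A call with a gripper value outside its range is refused whole. The fingers move at their own pace and stop on an object; the grip force is fixed at half the most. Time passes only in rows, so rows that repeat a pose let the fingers close. It gives the time, the measured TCP pose, the force, the opening and the grip force at its end, in the units of the state.
- observe(): the state, without advancing time (a new reading comes with each control period).
- snapshot(name): name is "side" or "top"; returns the picture (400x640x3 uint8, red, green, blue); there is no depth.
- get_calibration(name): a dict with "vfov" (degrees; the focal length in pixels is half the picture's height over the tangent of half this angle, whatever the lens; pixels are square), "cx", "cy" (the principal point, pixels), "cam_to_world" (4x4, takes a point from camera to world coordinates). Camera axes: x right, y up, looking along -z (the intrinsics and any distortion apply to the point x, -y, -z); pixel columns grow to the right and rows downward; lengths in mm; the calibration is good to about 2 mm. A picture is of the moment at which its call begins. get_calibration takes no time and is no camera call.
- close_job(): hands the job in; it is judged then, once.
Trained networks look in the newest picture that a camera, given by its name, has taken for a name from the list of things; names that differ only in an ending like _2 or _b are one class to them, and where a whole thing is asked for, a point or a joint stands for the part that bears it (a point fixed in the world has none). Each returns a list of dicts, best first, with "confidence" (0 to 1); they miss things now and then, are a little off and sometimes report something else, mostly with a low value. They report only what shows in the picture. A call takes as long as a camera call.
- search_frame(camera, target): "xyz" ([x, y, z] in mm, in world coordinates, good to about 4 mm: the middle of the surface that is visible of it).
- trace(camera, target): "region" (400x640 bool, what is visible of it).
- pinpoint(camera, target): "xyz" ([x, y, z] in mm, in world coordinates, good to about 4 mm: a listed point, or the origin of a listed thing).
The state is a dict: "clock": time; "qpos": joint angles; "joint_velocities": joint speeds; "joint_torque": joint torques, N m; "eef_pos": TCP position; "tcp_rot": TCP orientation; "contact_force": force on the tool from outside, world axes, zero at the start; "moment": the same for the moment, N m; "width": finger opening in mm; "grip_force": force on a finger pad.
Only numpy, scipy, OpenCV 4.12 (cv2) and the standard library are available. Lean on these libraries where they do the work, as an engineer would, in place of code of your own. Each camera call takes 0.05 s, during which the arm holds its last target. There are 200 camera calls.

## Task

Set up the hand press for fitting a bearing: seat the brass support ring in the recess of the green press base, stand the aluminium hub on it with its spigot down inside the ring, lay the ball bearing flat in the hub's pocket, and stand the blue-handled driver upright in the middle of the bearing. Build it up in that order, on the base where it is, set each part down rather than letting it fall, and leave the orange-handled driver where it stands.

Things in the scene. Friction and masses are not known exactly. Their poses are not given: they have to be found in the camera images.
- recess (a point): centre of the recess floor of the press base: a fixed round green casting, 110 mm across and 18 mm high, standing on the bench, with four bolt heads round its rim. The recess in its top is 66 mm across and 7 mm deep; this point lies on its floor, 11 mm above the bench. z is up.
- ring_centre (a point): centre (half-way up) of the support ring: a plain brass tube, 60 mm outside and 42 mm inside diameter, 30 mm high, standing loose on the bench, either end alike. 3 mm play all round in the recess; seated, this point lies 15 mm above the recess floor. z is its axis, up.
- hub_centre (a point): centre (17 mm above the underside) of the loose aluminium hub with a dark band. Spigot below: 36 mm across, 10 mm high; body above it: 63 mm across, 24 mm high, with a round pocket in its top 57 mm across, 5 mm deep, wall 3 mm. The spigot goes inside the brass ring (3 mm play all round), the body rests on the ring's top: this point is then 22 mm above the ring's centre. z is its axis, up.
- bearing_centre (a point): centre (half-way up) of the ball bearing: a loose steel bearing lying flat, 52 mm across and 12 mm high, either side alike. It fits in the hub's pocket with 2.5 mm play all round and stands 7 mm proud of it; seated, this point is 18 mm above the hub's centre. Grip it by the upper half of its edge, as the pocket's wall surrounds the lowest 5 mm. z is its axis, up.
- blue_driver_centre (a point): centre (29 mm above the underside) of the blue-handled driver: loose, standing upright, 58 mm high; below a steel head 46 mm across and 12 mm high, above it a round blue handle 26 mm across from 20 to 58 mm above the underside. Standing on the bearing, this point is 35 mm above the bearing's centre. z is its axis, up.
- orange_driver_centre (a point): centre (29 mm above the underside) of another driver, not needed: like the blue one, but with an orange handle and a narrower steel head 32 mm across. To be left where it stands.

How it is judged (in metres and radians):
On the way, in this order (a step that is already met when the one before it is completed fails the run):
1. the brass support ring sits in the recess of the green press base, let go (horizontal distance between ring_centre and recess below 0.006 m and z of ring_centre in the frame of recess between 0.012 and 0.018 m and angle between ring_centre's own z axis and vertical below 0.1 rad and contact force between the fingers and support_ring below 0.2 N), for 0.2 s.
2. the aluminium hub stands on the brass ring, spigot inside it, let go (horizontal distance between hub_centre and ring_centre below 0.006 m and z of hub_centre in the frame of ring_centre between 0.019 and 0.025 m and angle between hub_centre's own z axis and vertical below 0.1 rad and contact force between the fingers and hub below 0.2 N), for 0.2 s.
3. the ball bearing lies flat in the pocket of the hub, let go (horizontal distance between bearing_centre and hub_centre below 0.006 m and z of bearing_centre in the frame of hub_centre between 0.015 and 0.021 m and angle between bearing_centre's own z axis and vertical below 0.1 rad and contact force between the fingers and bearing below 0.2 N), for 0.2 s.
4. the blue-handled driver stands on the bearing, let go (horizontal distance between blue_driver_centre and bearing_centre below 0.008 m and z of blue_driver_centre in the frame of bearing_centre between 0.032 and 0.038 m and angle between blue_driver_centre's own z axis and vertical below 0.1 rad and contact force between the fingers and blue_driver below 0.2 N), for 0.2 s.
At the end, for the whole second after the job is handed in: Ring in the recess, hub on the ring with its spigot inside, bearing in the hub's pocket (each centred within 6 mm), blue-handled driver on the bearing (within 8 mm of its middle); all fully down within 3 mm, tilted less than 0.1 rad, released and at rest (all of step 1 and all of step 2 and all of step 3 and all of step 4 and linear speed of each of support_ring, hub, bearing, blue_driver below 0.02 m/s and angular speed of each of support_ring, hub, bearing, blue_driver below 0.2 rad/s); the robot touches nothing.
It fails at once if the orange-handled driver is moved more than 30 mm (distance of orange_driver_centre from where it was at the start of the episode above 0.03 m).
It fails at once if a part is let fall from more than about 20 mm (falls free at over 0.65 m/s) (linear speed of support_ring above 0.65 m/s and contact force between the fingers and support_ring below 0.01 N).
It fails at once if a part is let fall from more than about 20 mm (falls free at over 0.65 m/s) (linear speed of hub above 0.65 m/s and contact force between the fingers and hub below 0.01 N).
It fails at once if a part is let fall from more than about 20 mm (falls free at over 0.65 m/s) (linear speed of bearing above 0.65 m/s and contact force between the fingers and bearing below 0.01 N).
It fails at once if a part is let fall from more than about 20 mm (falls free at over 0.65 m/s) (linear speed of blue_driver above 0.65 m/s and contact force between the fingers and blue_driver below 0.01 N).
It also fails if it takes over 115 s, if anything falls off the work surface, if the arm or the gripper's body presses on something with over 40 N, if the wrist force passes 120 N, or if a joint passes its speed limit or range.

## Working session

There is one attempt and no reset: what is moved stays moved. The work goes in short steps, Python scripts to look and compute and a tool call to move; the robot and the scene stay as the last step left them, time stands still between calls to the robot, and variables do not carry over. Pictures are saved under pics/ and viewed, at most 14 in all, crops included, and the job is handed in when it is done.

Besides the shell and the picture viewer there is one more tool, called after "Call:" by a JSON object that holds its "method" and its "body", one argument or row to a line. send_rows: Moves the arm, as the interface text tells. Its arguments: {"type":"object","properties":{"rows":{"type":"array"}},"required":["rows"]}

```bash
mkdir -p pics; python3 - <<'E'
from rig import *
import cv2,numpy as np
np.set_printoptions(precision=3,suppress=True)
s=observe(); print(s['clock'],s['eef_pos'],s['tcp_rot'],s['width'])
for c in ['top','side']:
    im=snapshot(c); cv2.imwrite(f'pics/{c}0.png',im[:,:,::-1])
    k=get_calibration(c); print(c,k)
    for t in ['recess','ring_centre','hub_centre','bearing_centre','blue_driver_centre','orange_driver_centre']:
        print(t,[(np.round(d['xyz'],1),round(d['confidence'],2)) for d in pinpoint(c,t)[:2]])
E
```

```text
0.0 [181.029 518.815 230.364] [ 0.986 -0.167 -0.     0.001] 85.1010921593269
top {'vfov': 52.55501729952308, 'cx': 316.95324503314146, 'cy': 193.220866435208, 'cam_to_world': array([[  -0.027,    0.991,   -0.131,  344.772],
       [  -1.   ,   -0.026,    0.014,    2.748],
       [   0.011,    0.131,    0.991, 1268.555],
       [   0.   ,    0.   ,    0.   ,    1.   ]])}
recess [(array([588. , 334.1,  10.3]), 0.96), (array([ 607.7, -328.5,    5.9]), 0.3)]
ring_centre [(array([ 446.2, -342.8,   14.6]), 0.78)]
hub_centre [(array([595.4, -97.6,  15.6]), 0.66)]
bearing_centre [(array([ 609.5, -329.3,    4.6]), 0.62)]
blue_driver_centre [(array([ 431.3, -114.3,   32.4]), 0.72)]
orange_driver_centre [(array([ 445.7, -342.6,   13.8]), 0.74), (array([603.6, 109. ,  30. ]), 0.41)]
side {'vfov': 50.58425236085666, 'cx': 328.21156319632956, 'cy': 199.6047052797464, 'cam_to_world': array([[   0.893,    0.162,   -0.421,   78.94 ],
       [  -0.45 ,    0.368,   -0.814, -866.653],
       [   0.023,    0.916,    0.401,  481.002],
       [   0.   ,    0.   ,    0.   ,    1.   ]])}
recess [(array([583.9, 335.4,  12.2]), 0.8), (array([ 608.6, -329.3,    4.8]), 0.21)]
ring_centre []
hub_centre [(array([593.6, -96. ,  18.9]), 0.63)]
bearing_centre [(array([ 610.1, -328.8,    5.1]), 0.69), (array([ 426.3, -115.8,   29.7]), 0.42)]
blue_driver_centre [(array([ 429. , -116.8,   27.6]), 0.87)]
orange_driver_centre [(array([599.6, 100.9,  30.8]), 0.65)]
```

View pics/top0.png

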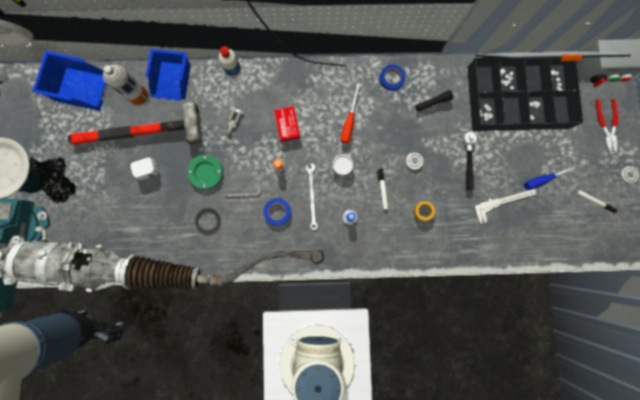

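View pics/side0.png

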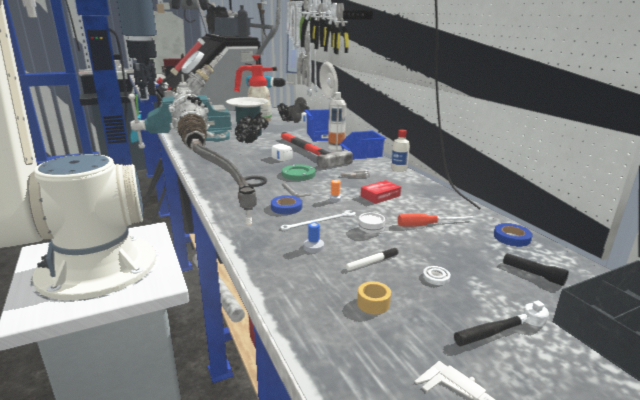

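The top view shows base (205,172), brass ring (425,211), hub (343,165), bearing (415,161), blue driver (350,217), orange driver (279,163). The side view agrees. I'll refine the positions by fitting cylinder silhouettes to the masks.

```bash
cat > h.py <<'E'
from rig import *
import cv2,numpy as np
from scipy.optimize import least_squares
np.set_printoptions(precision=2,suppress=True)
def proj(c,P):
    k=get_calibration(c); f=200/np.tan(np.radians(k['vfov']/2))
    p=(np.c_[P,np.ones(len(P))]@np.linalg.inv(k['cam_to_world']).T)[:,:3]
    return np.c_[k['cx']+f*p[:,0]/-p[:,2],k['cy']-f*p[:,1]/-p[:,2]]
A=np.linspace(0,2*np.pi,72)
# profiles (radius, z above underside)
PROF=dict(recess=[(55,0),(55,18)],ring_centre=[(30,0),(30,30)],hub_centre=[(18,0),(31.5,10),(31.5,34)],
 bearing_centre=[(26,0),(26,12)],blue_driver_centre=[(23,0),(23,12),(13,20),(13,58)],orange_driver_centre=[(16,0),(16,12),(13,20),(13,58)])
def hullfeat(pts):
    h=cv2.convexHull(pts.astype(np.float32)); m=cv2.moments(h)
    return np.array([m['m10'],m['m01']])/m['m00'],m['m00']
def fit(c,t,near,z0=0,prof=None):
    "xy of part t whose underside is at z0; picks mask nearest the guess"
    def model(q):
        P=np.vstack([np.c_[q[0]+r*np.cos(A),q[1]+r*np.sin(A),0*A+z+z0] for r,z in PROF[t]]); return hullfeat(proj(c,P))
    best=None
    for d in trace(c,t):
        y,x=np.nonzero(d['region'])
        if len(x)<20: continue
        pts=np.c_[x,y]; pts=np.vstack([pts+[a,b] for a in(-.5,.5) for b in(-.5,.5)])
        ce,ar=hullfeat(pts)
        if best is None or np.hypot(*(ce-model(near)[0]))<np.hypot(*(best[0]-model(near)[0])): best=(ce,ar,d['confidence'])
    if best is None: return None
    r=least_squares(lambda q:model(q)[0]-best[0],near)
    return r.x, best[1]/model(r.x)[1], best[2]
def go(x,y,z,yaw=None):
    "shift in tool axes and turn (deg) from the present pose; yaw = angle of tool y line in world"
    from scipy.spatial.transform import Rotation as R
    s=observe(); Rm=R.from_quat(s['tcp_rot']).as_matrix()
    cur=np.degrees(np.arctan2(Rm[1,1],Rm[0,1]))
    print('t %.1f'%s['clock'],'pos',np.array(s['eef_pos']),'yaw %.1f'%cur,'q',np.array(s['qpos']),'w %.1f F'%s['width'],np.array(s['contact_force']))
    print('shift',Rm.T@(np.array([x,y,z])-s['eef_pos']),'' if yaw is None else 'turn %.1f (mod 180)'%(-(yaw-cur)))
E
python3 - <<'E'
from h import *
G=dict(recess=(587,335),ring_centre=(446,-343),hub_centre=(595,-97),bearing_centre=(610,-329),blue_driver_centre=(430,-116),orange_driver_centre=(601,104))
for t,g in G.items():
    for c in('top','side'): print(t,c,fit(c,t,g))
go(446,-343,231,0)
E
```

```text
recess top (array([588.54, 338.64]), 1.019496312537577, 0.98)
recess side (array([588.06, 332.31]), 1.0085671021979872, 0.71)
ring_centre top (array([ 445.71, -344.39]), 1.0017655189698276, 0.52)
ring_centre side (array([ 445.25, -345.63]), 0.9035771312694614, 0.91)
hub_centre top (array([596.84, -97.2 ]), 0.9102210522117946, 0.84)
hub_centre side (array([594.29, -98.49]), 0.9642232955199749, 0.57)
bearing_centre top None
bearing_centre side (array([ 604.66, -328.07]), 0.9027370858324505, 0.67)
blue_driver_centre top (array([ 433.42, -115.59]), 1.0559107517162114, 0.5)
blue_driver_centre side (array([ 434.02, -114.  ]), 0.9305966806665553, 0.83)
orange_driver_centre top (array([601.49, 104.84]), 1.1094763110899604, 0.65)
orange_driver_centre side (array([600.19,  99.64]), 0.9403193480601264, 0.54)
t 1.3 pos [181.22 519.26 231.28] yaw -109.2 q [ 1.52  0.26  0.11 -0.   -1.42 -0.28] w 85.7 F [ 0.29 -0.32 -0.45]
shift [534.12 726.86   0.33] turn -109.2 (mod 180)
```

Call:
{"method": "send_rows", "body": {
  "rows": [
    [[120, 165, 0], 0, 0],
    [[120, 165, 0], 0, 0],
    [[120, 165, 0], 0, 0],
    [[120, 165, 0], 0, 0],
    [[120, 165, 0], 0, 0]
  ]
}}

```text
clock: 1.72
eef_pos: [240.4, 321.7, 231.4]
tcp_rot: [0.986, -0.167, 0.0, -0.0]
contact_force: [0.2, 0.1, 0.9]
width: 85.3
grip_force: 0.0
```

Call:
{"method": "send_rows", "body": {
  "rows": [
    [[120, 165, 0], 0, 0],
    [[120, 165, 0], 0, 0],
    [[120, 165, 0], 0, 0],
    [[120, 165, 0], 0, 0],
    [[120, 165, 0], 0, 0]
  ]
}}

```text
clock: 2.13
eef_pos: [299.0, 126.5, 231.7]
tcp_rot: [0.986, -0.167, 0.0, -0.001]
contact_force: [1.1, 0.3, 0.2]
width: 85.3
grip_force: 0.0
```

Call:
{"method": "send_rows", "body": {
  "rows": [
    [[120, 165, 0], 0, 0],
    [[120, 165, 0], 0, 0],
    [[120, 165, 0], 0, 0],
    [[120, 165, 0], 0, 0],
    [[120, 165, 0], 0, 0]
  ]
}}

```text
clock: 2.55
eef_pos: [358.0, -69.2, 231.8]
tcp_rot: [0.986, -0.167, 0.001, -0.0]
contact_force: [0.4, 0.6, 0.5]
width: 85.4
grip_force: 0.0
```

Call:
{"method": "send_rows", "body": {
  "rows": [
    [[120, 165, 0], 0, 0],
    [[120, 165, 0], 0, 0],
    [[120, 165, 0], 0, 0],
    [[120, 165, 0], 0, 0],
    [[120, 165, 0], 0, 0]
  ]
}}

```text
clock: 2.97
eef_pos: [417.0, -264.8, 231.2]
tcp_rot: [0.986, -0.168, 0.0, 0.0]
contact_force: [0.2, 1.3, 0.9]
width: 85.7
grip_force: 0.0
```

```bash
python3 -c "
from h import *
go(446,-345,60,0)"
```

```text
t 3.0 pos [ 417.02 -264.81  231.2 ] yaw -109.3 q [-0.25  0.14 -0.03  0.   -1.39  1.48] w 85.7 F [0.24 1.26 0.9 ]
shift [ 53.81  66.09 171.22] turn -109.3 (mod 180)
```

Call:
{"method": "send_rows", "body": {
  "rows": [
    [[54, 66, 100], 35, 0],
    [[54, 66, 100], 35, 0],
    [[54, 66, 100], 35, 0],
    [[54, 66, 100], 35, 0],
    [[54, 66, 100], 35, 0]
  ]
}}

```text
clock: 3.38
eef_pos: [444.5, -342.9, 127.2]
tcp_rot: [0.888, -0.46, -0.004, 0.0]
contact_force: [-0.4, 0.3, 0.3]
width: 85.1
grip_force: 0.0
```

Call:
{"method": "send_rows", "body": {
  "rows": [
    [[0, 0, 40], 35.7, 0],
    [[0, 0, 40], 35.7, 0],
    [[0, 0, 40], 35.7, 0],
    [[0, 0, 40], 35.7, 0],
    [[0, 0, 40], 35.7, 0]
  ]
}}

```text
clock: 3.8
eef_pos: [446.1, -342.2, 91.0]
tcp_rot: [-0.705, 0.709, 0.0, -0.0]
contact_force: [0.2, 0.3, -0.2]
width: 85.6
grip_force: 0.0
```

```bash
python3 -c "
from h import *
go(446,-345,10,180)"
```

```text
t 3.8 pos [ 446.12 -342.19   91.05] yaw 179.7 q [-0.38  0.36 -0.11  0.   -1.1   0.37] w 85.6 F [ 0.18  0.33 -0.25]
shift [ 2.82  0.07 81.05] turn -0.3 (mod 180)
```

Call:
{"method": "send_rows", "body": {
  "rows": [
    [[3, 0, 40], 0, 0],
    [[3, 0, 65], 0, 0],
    [[3, 0, 81], 0, 0],
    [[3, 0, 81], 0, 0],
    [[3, 0, 81], 0, 0.1]
  ]
}}

```text
clock: 4.22
eef_pos: [445.8, -345.2, 10.0]
tcp_rot: [0.708, -0.707, -0.001, 0.0]
contact_force: [0.7, -0.0, 0.1]
width: 77.2
grip_force: 0.0
```

Call:
{"method": "send_rows", "body": {
  "rows": [
    [[0, 0, 0], 0, 0.3],
    [[0, 0, 0], 0, 0.4],
    [[0, 0, 0], 0, 0.4],
    [[0, 0, 0], 0, 0.4],
    [[0, 0, 0], 0, 0.4]
  ]
}}

```text
clock: 4.63
eef_pos: [447.3, -345.9, 12.8]
tcp_rot: [0.708, -0.707, 0.002, -0.0]
contact_force: [-0.8, 1.4, 5.6]
width: 57.8
grip_force: 63.5
```

```bash
python3 -c "
from h import *
go(446,-345,10,180)
print(fit('top','ring_centre',(446,-345)),fit('side','ring_centre',(446,-345)))"
```

```text
t 4.6 pos [ 447.33 -345.94   12.76] yaw -179.9 q [-0.38  0.44 -0.21  0.   -0.91  0.38] w 57.8 F [-0.79  1.35  5.63]
shift [-0.95  1.34  2.76] turn -359.9 (mod 180)
(array([ 445.71, -344.39]), 1.0017654836290573, 0.52) (array([ 445.25, -345.63]), 0.9035771346807223, 0.91)
```

Call:
{"method": "send_rows", "body": {
  "rows": [
    [[0, 0, 0], 0, 0.1],
    [[0, 0, 0], 0, 0],
    [[0, 0, 0], 7, 0],
    [[0, 0, 0], 14, 0],
    [[0, 0, 0], 21, 0]
  ]
}}

```text
clock: 5.15
eef_pos: [446.5, -345.2, 10.7]
tcp_rot: [-0.564, 0.826, -0.0, 0.0]
contact_force: [-1.0, -0.1, 0.2]
width: 85.5
grip_force: 0.0
```

Call:
{"method": "send_rows", "body": {
  "rows": [
    [[0, 0, 0], 35, 0],
    [[0, 0, 0], 35, 0],
    [[0, 0, 0], 35, 0],
    [[0, 0, 0], 35, 0],
    [[0, 0, 0], 35, 0]
  ]
}}

```text
clock: 5.57
eef_pos: [446.4, -345.2, 10.6]
tcp_rot: [-0.29, 0.957, -0.0, 0.0]
contact_force: [-0.2, -0.1, 0.0]
width: 85.3
grip_force: 0.0
```

Call:
{"method": "send_rows", "body": {
  "rows": [
    [[0, 0, 0], 34, 0],
    [[0, 0, 0], 34, 0],
    [[0, 0, 0], 34, 0],
    [[0, 0, 0], 34, 0],
    [[0, 0, 0], 34, 0.1]
  ]
}}

```text
clock: 5.98
eef_pos: [446.5, -345.2, 10.6]
tcp_rot: [0.003, 1.0, -0.0, 0.0]
contact_force: [-0.2, 0.3, -1.0]
width: 77.2
grip_force: 0.0
```

Call:
{"method": "send_rows", "body": {
  "rows": [
    [[0, 0, 0], 0, 0.3],
    [[0, 0, 0], 0, 0.4],
    [[0, 0, 0], 0, 0.4],
    [[0, 0, 0], 0, 0.4],
    [[0, 0, 0], 0, 0.4]
  ]
}}

```text
clock: 6.4
eef_pos: [446.6, -345.4, 11.3]
tcp_rot: [-0.002, 1.0, -0.0, 0.001]
contact_force: [-0.5, 1.6, 4.2]
width: 57.5
grip_force: 63.8
```

```bash
python3 -c "
from h import *
go(588,336,90,90)
import cv2
snapshot('top');snapshot('side')
print(fit('top','ring_centre',(446,-345)),fit('side','ring_centre',(446,-345)))"
```

```text
t 6.4 pos [ 446.6  -345.36   11.33] yaw 90.3 q [-0.38  0.45 -0.21  0.   -0.91 -1.19] w 57.5 F [-0.47  1.56  4.16]
shift [-144.81  680.6   -79.01] turn 0.3 (mod 180)
None (array([ 440.99, -345.72]), 0.704575911182175, 0.92)
```

Call:
{"method": "send_rows", "body": {
  "rows": [
    [[0, 0, -15], 0, 0.4],
    [[0, 0, -45], 0, 0.4],
    [[0, 0, -85], 0, 0.4],
    [[0, 0, -100], 0, 0.4],
    [[-5, 25, -100], 0, 0.4]
  ]
}}

```text
clock: 7.02
eef_pos: [453.3, -323.9, 115.2]
tcp_rot: [-0.001, 1.0, -0.003, 0.004]
contact_force: [1.9, -0.6, -1.4]
width: 57.6
grip_force: 64.8
```

Call:
{"method": "send_rows", "body": {
  "rows": [
    [[-44, 200, 0], 0, 0.4],
    [[-44, 200, 0], 0, 0.4],
    [[-44, 200, 0], 0, 0.4],
    [[-44, 200, 0], 0, 0.4],
    [[-44, 200, 0], 0, 0.4]
  ]
}}

```text
clock: 7.43
eef_pos: [494.8, -117.8, 110.3]
tcp_rot: [-0.002, 1.0, 0.0, -0.0]
contact_force: [1.9, -0.7, -1.3]
width: 57.5
grip_force: 64.8
```

Call:
{"method": "send_rows", "body": {
  "rows": [
    [[-44, 200, 0], 0, 0.4],
    [[-44, 200, 0], 0, 0.4],
    [[-44, 200, 0], 0, 0.4],
    [[-44, 200, 0], 0, 0.4],
    [[-44, 200, 0], 0, 0.4]
  ]
}}

```text
clock: 7.85
eef_pos: [538.5, 82.5, 110.2]
tcp_rot: [-0.003, 1.0, 0.0, -0.0]
contact_force: [1.3, -0.2, -1.1]
width: 57.4
grip_force: 64.8
```

Call:
{"method": "send_rows", "body": {
  "rows": [
    [[-44, 200, 0], 0, 0.4],
    [[-44, 200, 0], 0, 0.4],
    [[-44, 200, 0], 0, 0.4],
    [[-44, 200, 0], 0, 0.4],
    [[-44, 200, 0], 0, 0.4]
  ]
}}

```text
clock: 8.27
eef_pos: [582.2, 282.5, 109.9]
tcp_rot: [-0.003, 1.0, -0.0, -0.0]
contact_force: [0.7, -0.8, -0.8]
width: 57.4
grip_force: 64.8
```

```bash
python3 -c "
from h import *
go(588,335,70,90)"
```

```text
t 8.3 pos [582.22 282.45 109.86] yaw 90.3 q [ 0.69  0.5   0.16 -0.   -1.23 -2.26] w 57.4 F [ 0.74 -0.82 -0.78]
shift [-6.07 52.52 39.86] turn 0.3 (mod 180)
```

Call:
{"method": "send_rows", "body": {
  "rows": [
    [[-6, 35, 10], 0, 0.4],
    [[-6, 52, 40], 0, 0.4],
    [[-6, 52, 50], 0, 0.4],
    [[-6, 52, 50], 0, 0.4],
    [[-6, 52, 50], 0, 0.4]
  ]
}}

```text
clock: 8.68
eef_pos: [588.0, 331.3, 59.6]
tcp_rot: [-0.002, 1.0, -0.001, -0.001]
contact_force: [0.8, 0.3, -1.0]
width: 57.5
grip_force: 64.8
```

```bash
python3 -c "
from h import *
go(588,335,70,90)
a=snapshot('top');b=snapshot('side')
print(fit('side','ring_centre',(588,335),50),fit('side','recess',(588,335)),fit('top','recess',(588,335)))
a=cv2.resize(a[120:220,140:270],None,fx=5,fy=5);b=cv2.resize(b[120:210,240:350],None,fx=6,fy=6)
cv2.imwrite('pics/t1.png',a[:,:,::-1]);cv2.imwrite('pics/s1.png',b[:,:,::-1])
"
```

```text
t 8.7 pos [588.04 331.25  59.59] yaw 90.2 q [ 0.74  0.59  0.18  0.   -1.17 -2.31] w 57.5 F [ 0.79  0.31 -1.03]
shift [  0.04   3.73 -10.41] turn 0.2 (mod 180)
(array([580.56, 322.18]), 0.6915067553670075, 0.59) (array([587.39, 333.09]), 0.9998866706893293, 0.69) (array([583.09, 333.24]), 0.9296070902181162, 0.65)
```

View pics/s1.png

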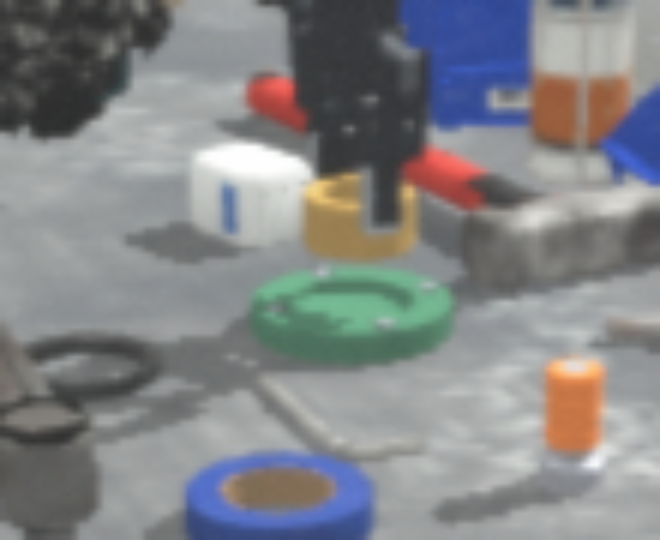

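View pics/t1.png

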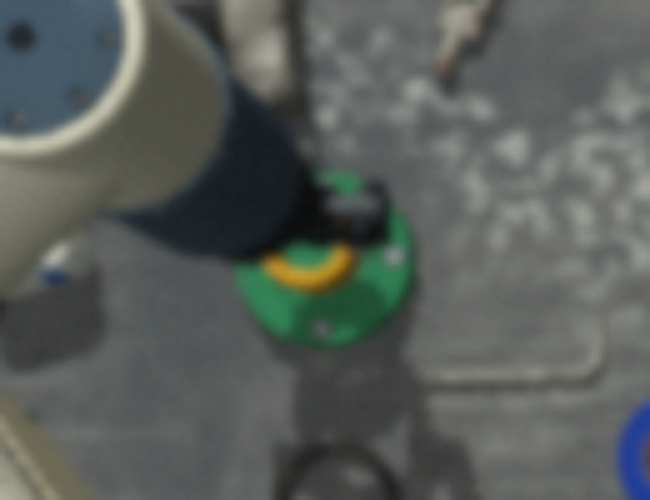

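The side view shows the ring held over the base (crop columns 303–418, base 250–456). The top view shows the ring front arc (262–357) over the base (236–415). Next I'll compare those extents with the projected models.

```bash
cat >> h.py <<'E'
def ext(c,prof,x,y,z0):
    p=proj(c,np.vstack([np.c_[x+r*np.cos(A),y+r*np.sin(A),0*A+z+z0] for r,z in prof])); return np.r_[p.min(0),p.max(0)]
def mext(c,name,im,box):
    hsv=cv2.cvtColor(np.ascontiguousarray(im),cv2.COLOR_RGB2HSV)
    lo,hi={'green':((55,90,40),(90,255,255)),'brass':((12,110,60),(28,255,255))}[name]
    m=cv2.inRange(hsv,lo,hi); b=np.zeros_like(m); r0,r1,c0,c1=box; b[r0:r1,c0:c1]=m[r0:r1,c0:c1]
    n,l,s,_=cv2.connectedComponentsWithStats(b); i=1+s[1:,4].argmax(); x,y,w,h,_=s[i]
    return np.array([x-.5,y-.5,x+w-.5,y+h-.5])
E
python3 - <<'E'
from h import *
for c,box in(('top',(145,200,180,230)),('side',(145,185,278,320))):
    im=snapshot(c)
    print(c,'base meas',mext(c,'green',im,box),'model@588,335',ext(c,PROF['recess'],588,335,0))
    print(c,'ring meas',mext(c,'brass',im,box),'model@588,331.3',ext(c,PROF['ring_centre'],588,331.3,49))
    print('px per +10mm x, y',proj(c,np.array([[598,335,20],[588,345,20.]]))-proj(c,np.array([[588,335,20.]])))
print(observe()['eef_pos'])
E
```

```text
top base meas [186.5 160.5 222.5 188.5] model@588,335 [186.71 154.16 223.26 189.59]
top ring meas [191.5 167.5 210.5 177.5] model@588,331.3 [190.08 157.69 212.75 179.16]
px per +10mm x, y [[ 0.03 -3.15]
 [-3.21  0.08]]
side base meas [283.5 165.5 313.5 175.5] model@588,335 [281.44 163.35 315.33 180.06]
side ring meas [290.5 148.5 308.5 161.5] model@588,331.3 [289.33 148.37 308.19 163.08]
px per +10mm x, y [[ 2.83 -0.4 ]
 [-1.2  -0.94]]
[588.93 331.75  61.49]
```

Call:
{"method": "send_rows", "body": {
  "rows": [
    [[1.5, 3.9, 10], 0, 0.4],
    [[1.5, 3.9, 20], 0, 0.4],
    [[1.5, 3.9, 25], 0, 0.4],
    [[1.5, 3.9, 28], 0, 0.4],
    [[1.5, 3.9, 28], 0, 0.4]
  ]
}}

```text
clock: 9.45
eef_pos: [586.2, 335.4, 30.6]
tcp_rot: [-0.001, 1.0, -0.001, -0.001]
contact_force: [-0.7, 0.7, -1.3]
width: 57.5
grip_force: 64.8
```

Call:
{"method": "send_rows", "body": {
  "rows": [
    [[0, 0, 2], 0, 0.4],
    [[0, 0, 4], 0, 0.4],
    [[0, 0, 6], 0, 0.4],
    [[0, 0, 6], 0, 0.4],
    [[0, 0, 6], 0, 0.4]
  ]
}}

```text
clock: 9.87
eef_pos: [587.0, 335.9, 26.3]
tcp_rot: [-0.001, 1.0, -0.0, 0.0]
contact_force: [-0.6, 0.7, -1.1]
width: 57.8
grip_force: 64.8
```

```bash
python3 -c "
from h import *
go(587,335,23,90)
a=snapshot('side');b=snapshot('top')
a=cv2.resize(a[130:190,265:335],None,fx=6,fy=6);b=cv2.resize(b[140:200,175:245],None,fx=6,fy=6)
cv2.imwrite('pics/s2.png',np.hstack([a,b])[:,:,::-1])
"
```

```text
t 9.9 pos [586.96 335.9   26.29] yaw 90.1 q [ 0.75  0.62  0.14  0.   -1.09 -2.32] w 57.8 F [-0.59  0.73 -1.15]
shift [-0.04 -0.9   3.29] turn 0.1 (mod 180)
```

View pics/s2.png

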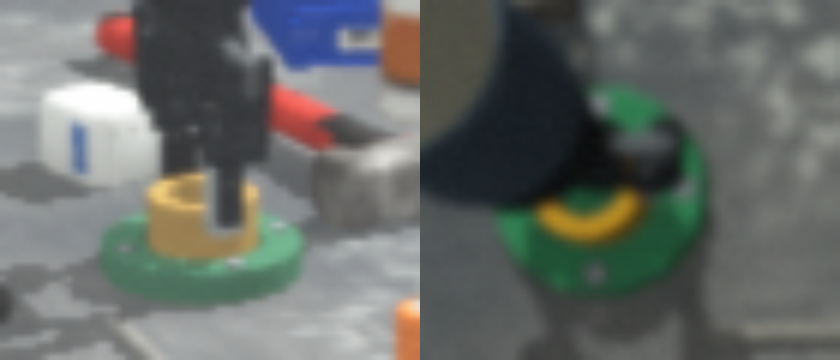

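No contact yet and the ring looks to be inside the recess (crop centre about (203,215)), so I'll continue down gently.

Call:
{"method": "send_rows", "body": {
  "rows": [
    [[0, 0, 1], 0, 0.4],
    [[0, 0, 2], 0, 0.4],
    [[0, 0, 3], 0, 0.4],
    [[0, 0, 4], 0, 0.4],
    [[0, 0, 4], 0, 0.4]
  ]
}}

```text
clock: 10.38
eef_pos: [586.9, 335.9, 22.4]
tcp_rot: [-0.001, 1.0, -0.0, 0.0]
contact_force: [-0.2, 0.2, 0.3]
width: 57.7
grip_force: 64.9
```

```bash
python3 -c "
from h import *
go(587,335,22,90)
"
```

```text
t 10.4 pos [586.93 335.94  22.41] yaw 90.1 q [ 0.75  0.62  0.14  0.   -1.09 -2.32] w 57.7 F [-0.19  0.17  0.31]
shift [-0.07 -0.94  0.41] turn 0.1 (mod 180)
```

Call:
{"method": "send_rows", "body": {
  "rows": [
    [[0, 0, 1], 0, 0.4],
    [[0, 0, 1], 0, 0.4],
    [[0, 0, 1], 0, 0.2],
    [[0, 0, 1], 0, 0],
    [[0, 0, 1], 0, 0]
  ]
}}

```text
clock: 10.8
eef_pos: [587.1, 336.0, 21.3]
tcp_rot: [-0.001, 1.0, 0.0, 0.0]
contact_force: [-0.7, 0.3, 0.7]
width: 85.2
grip_force: 0.0
```

```bash
python3 -c "
from h import *
go(587,335,23,90)
"
```

```text
t 10.8 pos [587.13 335.99  21.31] yaw 90.1 q [ 0.75  0.62  0.14  0.   -1.08 -2.32] w 85.2 F [-0.66  0.28  0.74]
shift [ 0.13 -0.99 -1.69] turn 0.1 (mod 180)
```

Call:
{"method": "send_rows", "body": {
  "rows": [
    [[0, 0, -1], -35, 0],
    [[0, 0, -1], -35, 0],
    [[0, 0, -1], -35, 0],
    [[0, 0, -1], -35, 0],
    [[0, 0, -1], -35, 0]
  ]
}}

```text
clock: 11.22
eef_pos: [587.1, 335.9, 22.1]
tcp_rot: [-0.304, 0.953, -0.0, 0.0]
contact_force: [0.3, 0.7, 0.6]
width: 85.6
grip_force: 0.0
```

Call:
{"method": "send_rows", "body": {
  "rows": [
    [[0, 0, 0], -35, 0],
    [[0, 0, 0], -35, 0],
    [[0, 0, 0], -35, 0],
    [[0, 0, 0], -35, 0],
    [[0, 0, 0], -35, 0]
  ]
}}

```text
clock: 11.63
eef_pos: [587.1, 335.9, 22.1]
tcp_rot: [-0.577, 0.817, -0.0, 0.0]
contact_force: [-0.2, 0.5, 0.8]
width: 85.3
grip_force: 0.0
```

Call:
{"method": "send_rows", "body": {
  "rows": [
    [[0, 0, 0], -20, 0],
    [[0, 0, 0], -20, 0],
    [[0, 0, 0], -20, 0],
    [[0, 0, 0], -20, 0.1],
    [[0, 0, 0], -20, 0.2]
  ]
}}

```text
clock: 12.05
eef_pos: [587.0, 335.9, 22.2]
tcp_rot: [-0.706, 0.708, -0.0, 0.0]
contact_force: [-0.5, -0.5, 0.8]
width: 68.3
grip_force: 0.0
```

Call:
{"method": "send_rows", "body": {
  "rows": [
    [[0, 0, 0], 0, 0.3],
    [[0, 0, 0], 0, 0.32],
    [[0, 0, 0], 0, 0.34],
    [[0, 0, 0], 0, 0.36],
    [[0, 0, 0], 0, 0.36]
  ]
}}

```text
clock: 12.47
eef_pos: [587.3, 336.0, 23.1]
tcp_rot: [0.707, -0.707, 0.0, -0.0]
contact_force: [-0.8, -0.6, 5.3]
width: 57.4
grip_force: 63.3
```

```bash
python3 -c "
from h import *
go(587,336,23,180)
"
```

```text
t 12.5 pos [587.25 336.04  23.08] yaw -180.0 q [ 0.75  0.62  0.14  0.   -1.09 -0.75] w 57.4 F [-0.76 -0.62  5.27]
shift [0.04 0.25 0.08] turn -360.0 (mod 180)
```

Call:
{"method": "send_rows", "body": {
  "rows": [
    [[0, 0, 0], 0, 0.1],
    [[0, 0, 0], 0, 0],
    [[0, 0, 0], 0, 0],
    [[0, 0, -30], 0, 0],
    [[0, 0, -65], 0, 0]
  ]
}}

```text
clock: 12.88
eef_pos: [584.9, 334.5, 84.2]
tcp_rot: [0.707, -0.707, -0.001, 0.004]
contact_force: [0.7, 0.7, 0.7]
width: 85.4
grip_force: 0.0
```

```bash
python3 -c "
from h import *
go(587,336,23,180)
snapshot('side');print(fit('side','ring_centre',(587,336),11))
"
```

```text
t 12.9 pos [584.89 334.48  84.16] yaw -180.0 q [ 0.75  0.57  0.22 -0.   -1.22 -0.75] w 85.4 F [0.72 0.67 0.65]
shift [-1.82 -2.52 61.13] turn -360.0 (mod 180)
(array([589.8 , 337.92]), 0.8657760359559444, 0.54)
```

Call:
{"method": "send_rows", "body": {
  "rows": [
    [[20, 0, -35], 0, 0],
    [[60, -1, -35], 0, 0],
    [[100, -2, -35], 0, 0],
    [[140, -3, -35], 0, 0],
    [[180, -4, -35], 0, 0]
  ]
}}

```text
clock: 13.4
eef_pos: [590.9, 154.4, 122.2]
tcp_rot: [0.708, -0.707, 0.0, -0.0]
contact_force: [0.5, -0.9, -0.7]
width: 84.7
grip_force: 0.0
```

Call:
{"method": "send_rows", "body": {
  "rows": [
    [[200, -4, 0], 0, 0],
    [[200, -4, 0], 0, 0],
    [[200, -4, 0], 0, 0],
    [[200, -4, 0], 0, 0],
    [[200, -4, 0], 0, 0]
  ]
}}

```text
clock: 13.82
eef_pos: [595.0, -46.8, 122.3]
tcp_rot: [-0.707, 0.707, -0.0, 0.0]
contact_force: [0.4, 0.6, -0.0]
width: 85.4
grip_force: 0.0
```

```bash
python3 -c "
from h import *
go(596.5,-98,12,180)
"
```

```text
t 13.8 pos [594.96 -46.83 122.25] yaw 180.0 q [ 0.18  0.4   0.03  0.   -1.2  -0.18] w 85.4 F [ 0.38  0.56 -0.02]
shift [ 51.15  -1.52 110.26] turn -0.0 (mod 180)
```

Call:
{"method": "send_rows", "body": {
  "rows": [
    [[40, -1, 0], 0, 0],
    [[51, -1.5, 30], 0, 0],
    [[51, -1.5, 65], 0, 0],
    [[51, -1.5, 70], 0, 0],
    [[51, -1.5, 70], 0, 0]
  ]
}}

```text
clock: 14.23
eef_pos: [594.9, -95.3, 49.9]
tcp_rot: [0.707, -0.707, -0.002, 0.002]
contact_force: [-0.4, 0.7, 0.6]
width: 85.6
grip_force: 0.0
```

```bash
python3 -c "
from h import *
go(596.5,-98,12,180)
"
```

```text
t 14.2 pos [594.87 -95.26  49.88] yaw -180.0 q [ 0.1   0.47 -0.05 -0.   -1.05 -0.1 ] w 85.6 F [-0.37  0.68  0.63]
shift [ 2.73 -1.86 37.87] turn -360.0 (mod 180)
```

Call:
{"method": "send_rows", "body": {
  "rows": [
    [[0, 0, 20], 0, 0],
    [[0, 0, 35], 0, 0],
    [[0, 0, 40], 0, 0],
    [[0, 0, 40], 0, 0.1],
    [[0, 0, 40], 0, 0.15]
  ]
}}

```text
clock: 14.65
eef_pos: [598.1, -94.7, 14.0]
tcp_rot: [0.708, -0.706, 0.001, -0.001]
contact_force: [0.0, -0.1, -0.3]
width: 72.6
grip_force: 0.0
```

Call:
{"method": "send_rows", "body": {
  "rows": [
    [[0, 0, 0], 0, 0.2],
    [[0, 0, 0], 0, 0.25],
    [[0, 0, 0], 0, 0.3],
    [[0, 0, 0], 0, 0.33],
    [[0, 0, 0], 0, 0.33]
  ]
}}

```text
clock: 15.07
eef_pos: [597.6, -95.0, 14.5]
tcp_rot: [0.708, -0.707, 0.001, -0.001]
contact_force: [-3.7, 1.6, 8.4]
width: 61.4
grip_force: 64.1
```

```bash
python3 -c "
from h import *
go(596.5,-98,12,180)
"
```

```text
t 15.1 pos [597.57 -95.02  14.5 ] yaw -179.9 q [ 0.1   0.51 -0.09  0.   -0.97 -0.1 ] w 61.4 F [-3.73  1.64  8.37]
shift [2.97 1.08 2.49] turn -359.9 (mod 180)
```

Call:
{"method": "send_rows", "body": {
  "rows": [
    [[0, 0, 0], 0, 0.1],
    [[0, 0, 0], 0, 0],
    [[2, 0, 0], -7, 0],
    [[3, 0, 0], -14, 0],
    [[3, 0, 0], -20, 0]
  ]
}}

```text
clock: 15.48
eef_pos: [597.1, -98.3, 12.4]
tcp_rot: [0.821, -0.571, 0.0, -0.0]
contact_force: [0.0, 0.5, 0.7]
width: 85.5
grip_force: 0.0
```

Call:
{"method": "send_rows", "body": {
  "rows": [
    [[0, 0, 0], -35, 0],
    [[0, 0, 0], -35, 0],
    [[0, 0, 0], -35, 0],
    [[0, 0, 0], -35, 0],
    [[0, 0, 0], -35, 0]
  ]
}}

```text
clock: 15.9
eef_pos: [597.1, -98.1, 12.4]
tcp_rot: [0.955, -0.297, 0.0, -0.0]
contact_force: [0.2, 0.0, -0.3]
width: 85.3
grip_force: 0.0
```

Call:
{"method": "send_rows", "body": {
  "rows": [
    [[0, 0, 0], -35, 0],
    [[0, 0, 0], -35, 0],
    [[0, 0, 0], -35, 0],
    [[0, 0, 0], -35, 0],
    [[0, 0, 0], -35, 0.1]
  ]
}}

```text
clock: 16.32
eef_pos: [597.2, -98.1, 12.4]
tcp_rot: [1.0, 0.004, 0.0, 0.0]
contact_force: [-0.2, -0.4, 0.7]
width: 77.5
grip_force: 0.0
```

Call:
{"method": "send_rows", "body": {
  "rows": [
    [[0, 0, 0], 0, 0.2],
    [[0, 0, 0], 0, 0.25],
    [[0, 0, 0], 0, 0.3],
    [[0, 0, 0], 0, 0.33],
    [[0, 0, 0], 0, 0.33]
  ]
}}

```text
clock: 16.73
eef_pos: [597.3, -98.0, 13.1]
tcp_rot: [1.0, -0.001, 0.001, 0.0]
contact_force: [-1.3, 1.2, 5.9]
width: 60.4
grip_force: 63.6
```

```bash
python3 -c "
from h import *
go(587.2,336,120,-90)
"
```

```text
t 16.7 pos [597.32 -97.98  13.14] yaw -90.1 q [ 0.1   0.51 -0.09  0.   -0.97  1.47] w 60.4 F [-1.26  1.18  5.87]
shift [ -10.57 -433.96 -106.89] turn -0.1 (mod 180)
```

Call:
{"method": "send_rows", "body": {
  "rows": [
    [[0, 0, -15], 0, 0.33],
    [[0, 0, -45], 0, 0.33],
    [[0, 0, -85], 0, 0.33],
    [[0, 0, -107], 0, 0.33],
    [[0, -25, -107], 0, 0.33]
  ]
}}

```text
clock: 17.15
eef_pos: [600.0, -76.2, 125.4]
tcp_rot: [1.0, -0.002, 0.005, 0.001]
contact_force: [1.9, 0.6, -1.4]
width: 60.4
grip_force: 66.0
```

Call:
{"method": "send_rows", "body": {
  "rows": [
    [[-5, -200, 0], 0, 0.33],
    [[-5, -200, 0], 0, 0.33],
    [[-5, -200, 0], 0, 0.33],
    [[-5, -200, 0], 0, 0.33],
    [[-5, -200, 0], 0, 0.33]
  ]
}}

```text
clock: 17.57
eef_pos: [590.8, 129.6, 118.7]
tcp_rot: [1.0, -0.0, -0.0, -0.0]
contact_force: [-0.0, 0.1, -0.2]
width: 60.5
grip_force: 65.8
```

Call:
{"method": "send_rows", "body": {
  "rows": [
    [[-5, -190, 0], 0, 0.33],
    [[-5, -190, 0], 0, 0.33],
    [[-5, -190, 0], 0, 0.33],
    [[-5, -190, 0], 0, 0.33],
    [[-5, -190, 0], 0, 0.33]
  ]
}}

```text
clock: 17.98
eef_pos: [585.3, 321.0, 118.0]
tcp_rot: [1.0, 0.0, -0.001, -0.0]
contact_force: [-0.4, -0.1, -2.3]
width: 60.8
grip_force: 65.9
```

Call:
{"method": "send_rows", "body": {
  "rows": [
    [[0, -15, 10], 0, 0.33],
    [[0, -18, 30], 0, 0.33],
    [[0, -18, 40], 0, 0.33],
    [[0, -18, 40], 0, 0.33],
    [[0, -18, 40], 0, 0.33]
  ]
}}

```text
clock: 18.4
eef_pos: [586.2, 333.3, 78.2]
tcp_rot: [1.0, -0.0, -0.001, 0.001]
contact_force: [0.2, 0.4, -1.0]
width: 60.4
grip_force: 65.9
```

```bash
python3 -c "
from h import *
go(587.2,336,58,-90);snapshot('top')
go(587.2,336,58,-90);snapshot('top')
go(587.2,336,58,-90)
"
```

```text
t 18.4 pos [586.19 333.29  78.24] yaw -90.0 q [ 0.75  0.58  0.21  0.   -1.2   0.82] w 60.4 F [ 0.21  0.36 -1.03]
shift [ 1.05 -2.75 20.23] turn -0.0 (mod 180)
t 18.4 pos [586.91 333.73  79.6 ] yaw -90.0 q [ 0.75  0.57  0.21  0.   -1.2   0.82] w 60.3 F [ 0.82 -0.12 -1.2 ]
shift [ 0.29 -2.29 21.6 ] turn -0.0 (mod 180)
t 18.5 pos [587.27 334.08  80.36] yaw -90.0 q [ 0.75  0.57  0.21  0.   -1.2   0.82] w 60.2 F [-0.11  0.33 -2.78]
shift [-0.1  -1.91 22.36] turn -0.0 (mod 180)
```

Call:
{"method": "send_rows", "body": {
  "rows": [
    [[0, -1.9, 10], 0, 0.33],
    [[0, -1.9, 20], 0, 0.33],
    [[0, -1.9, 22], 0, 0.33],
    [[0, -1.9, 22], 0, 0.33],
    [[0, -1.9, 22], 0, 0.33]
  ]
}}

```text
clock: 18.92
eef_pos: [586.4, 336.6, 57.0]
tcp_rot: [1.0, 0.001, -0.0, 0.0]
contact_force: [0.4, -0.2, -1.8]
width: 60.3
grip_force: 65.9
```

Call:
{"method": "send_rows", "body": {
  "rows": [
    [[0, 0, 0], 0, 0.33],
    [[0, 0, 0], 0, 0.33],
    [[0, 0, 2], 0, 0.33],
    [[0, 0, 4], 0, 0.33],
    [[0, 0, 4], 0, 0.33]
  ]
}}

```text
clock: 19.33
eef_pos: [586.1, 336.7, 52.8]
tcp_rot: [1.0, 0.0, -0.0, 0.0]
contact_force: [-0.3, -0.1, -1.8]
width: 60.4
grip_force: 65.9
```

```bash
python3 -c "
from h import *
go(587.1,336,50,-90)
"
```

```text
t 19.3 pos [586.14 336.69  52.75] yaw -89.9 q [ 0.75  0.6   0.18 -0.   -1.15  0.82] w 60.4 F [-0.27 -0.12 -1.85]
shift [0.97 0.69 2.75] turn 0.1 (mod 180)
```

Call:
{"method": "send_rows", "body": {
  "rows": [
    [[0.8, 0.6, 1], 0, 0.33],
    [[0.8, 0.6, 3], 0, 0.33],
    [[0.8, 0.6, 5], 0, 0.33],
    [[0.8, 0.6, 7], 0, 0.33],
    [[0.8, 0.6, 7], 0, 0.33]
  ]
}}

```text
clock: 19.75
eef_pos: [586.9, 336.0, 45.6]
tcp_rot: [1.0, 0.0, -0.0, 0.0]
contact_force: [0.1, -0.1, -2.8]
width: 60.5
grip_force: 65.9
```

```bash
python3 -c "
from h import *
go(587.1,336,44,-90)
"
```

```text
t 19.8 pos [586.91 335.99  45.57] yaw -89.9 q [ 0.75  0.6   0.17 -0.   -1.14  0.82] w 60.5 F [ 0.08 -0.12 -2.81]
shift [ 0.19 -0.01  1.57] turn 0.1 (mod 180)
```

Call:
{"method": "send_rows", "body": {
  "rows": [
    [[0, 0, 1], 0, 0.33],
    [[0, 0, 1.5], 0, 0.33],
    [[0, 0, 2], 0, 0.33],
    [[0, 0, 2], 0, 0.33],
    [[0, 0, 2], 0, 0.33]
  ]
}}

```text
clock: 20.17
eef_pos: [587.3, 336.3, 44.3]
tcp_rot: [1.0, 0.001, 0.0, -0.0]
contact_force: [0.1, -0.7, -2.4]
width: 60.4
grip_force: 66.1
```

```bash
python3 -c "
from h import *
go(587.1,336,44,-90)
"
```

```text
t 20.2 pos [587.25 336.25  44.35] yaw -89.9 q [ 0.75  0.6   0.17 -0.   -1.13  0.82] w 60.4 F [ 0.06 -0.68 -2.39]
shift [-0.15  0.25  0.35] turn 0.1 (mod 180)
```

Call:
{"method": "send_rows", "body": {
  "rows": [
    [[0, 0, 0.5], 0, 0.33],
    [[0, 0, 1], 0, 0.33],
    [[0, 0, 1.5], 0, 0.33],
    [[0, 0, 1.5], 0, 0.33],
    [[0, 0, 1.5], 0, 0.33]
  ]
}}

```text
clock: 20.58
eef_pos: [587.3, 336.3, 44.2]
tcp_rot: [1.0, 0.001, 0.0, -0.0]
contact_force: [-3.0, -1.2, 6.0]
width: 60.7
grip_force: 66.7
```

```bash
python3 -c "
from h import *
go(587.1,336,44,-90)
"
```

```text
t 20.6 pos [587.34 336.29  44.18] yaw -89.9 q [ 0.75  0.6   0.16  0.   -1.13  0.82] w 60.7 F [-3.03 -1.2   6.  ]
shift [-0.24  0.29  0.18] turn 0.1 (mod 180)
```

Call:
{"method": "send_rows", "body": {
  "rows": [
    [[0, 0, 0], 0, 0.1],
    [[0, 0, 0], 0, 0],
    [[0, 0, 0], 0, 0],
    [[0, 0, -20], 0, 0],
    [[0, 0, -60], 0, 0]
  ]
}}

```text
clock: 21.0
eef_pos: [584.2, 334.4, 97.3]
tcp_rot: [1.0, 0.0, -0.005, 0.003]
contact_force: [0.0, 0.2, 0.0]
width: 85.5
grip_force: 0.0
```

```bash
python3 -c "
from h import *
a=snapshot('top');b=snapshot('side')
print(fit('side','hub_centre',(587,336),31))
for t in range(2):
  for c in('top','side'):
    if t: snapshot(c)
    print(fit(c,'bearing_centre',(608,-329)),[np.array(d['xyz']) for d in pinpoint(c,'bearing_centre')[:2]])
go(608,-329,120,-90)
a=cv2.resize(a[130:190,385:445],None,fx=6,fy=6);b=cv2.resize(b[130:190,270:330],None,fx=6,fy=6)
cv2.imwrite('pics/s3.png',np.hstack([a,b])[:,:,::-1])
"
```

```text
(array([590.92, 335.42]), 0.8934893289105161, 0.58)
(array([ 607.35, -325.16]), 0.9891044297731539, 0.57) [array([ 608.2, -329.7,    4.8])]
None [array([ 605.5, -326.1,    5. ])]
(array([ 606.07, -325.81]), 0.964295248083162, 0.8) [array([ 609.4, -329.1,    7.7])]
(array([ 605.62, -327.42]), 0.9912794676467817, 0.64) [array([ 605.5, -327.6,    3.8])]
t 21.6 pos [587.11 336.09 102.3 ] yaw -89.9 q [ 0.75  0.56  0.25 -0.   -1.26  0.82] w 85.4 F [-0.6   0.43 -0.8 ]
shift [ 20.18 665.12 -17.35] turn 0.1 (mod 180)
```

View pics/s3.png

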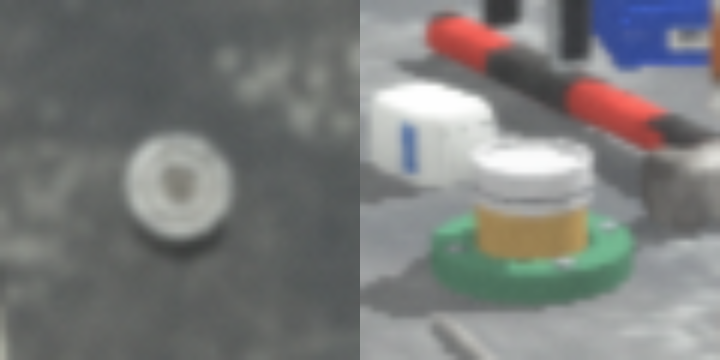

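The hub sits flat on the ring in the base (right crop ~(532,185)). The bearing is clean at the left crop (179,187). Next is the bearing.

Call:
{"method": "send_rows", "body": {
  "rows": [
    [[6, 195, -18], 0, 0],
    [[6, 195, -18], 0, 0],
    [[6, 195, -18], 0, 0],
    [[6, 195, -18], 0, 0],
    [[6, 195, -18], 0, 0]
  ]
}}

```text
clock: 22.07
eef_pos: [593.2, 138.2, 121.3]
tcp_rot: [1.0, 0.0, 0.0, 0.0]
contact_force: [0.3, -0.5, 0.4]
width: 85.4
grip_force: 0.0
```

Call:
{"method": "send_rows", "body": {
  "rows": [
    [[6, 200, 0], 0, 0],
    [[6, 200, 0], 0, 0],
    [[6, 200, 0], 0, 0],
    [[6, 200, 0], 0, 0],
    [[6, 200, 0], 0, 0]
  ]
}}

```text
clock: 22.48
eef_pos: [599.3, -61.6, 121.0]
tcp_rot: [1.0, 0.0, 0.0, 0.0]
contact_force: [0.5, -0.8, 0.1]
width: 85.5
grip_force: 0.0
```

Call:
{"method": "send_rows", "body": {
  "rows": [
    [[6, 200, 0], 0, 0],
    [[6, 200, 0], 0, 0],
    [[6, 200, 0], 0, 0],
    [[6, 200, 0], 0, 0],
    [[6, 200, 0], 0, 0]
  ]
}}

```text
clock: 22.9
eef_pos: [605.4, -261.8, 120.7]
tcp_rot: [1.0, 0.0, -0.0, 0.0]
contact_force: [0.5, -0.6, -0.4]
width: 85.2
grip_force: 0.0
```

Call:
{"method": "send_rows", "body": {
  "rows": [
    [[1, 68, 0], 0, 0],
    [[1, 68, 20], 0, 0],
    [[1, 68, 60], 0, 0],
    [[1, 68, 85], 0, 0],
    [[1, 68, 85], 0, 0]
  ]
}}

```text
clock: 23.32
eef_pos: [602.5, -325.5, 28.4]
tcp_rot: [1.0, -0.001, -0.006, -0.003]
contact_force: [-1.7, 1.2, -1.8]
width: 85.5
grip_force: 0.0
```

Call:
{"method": "send_rows", "body": {
  "rows": [
    [[0, 0, 0], 0, 0],
    [[0, 0, 0], 0, 0]
  ]
}}

```text
clock: 23.48
eef_pos: [608.3, -327.3, 38.1]
tcp_rot: [1.0, 0.001, 0.001, 0.001]
contact_force: [0.2, 0.3, 0.7]
width: 85.5
grip_force: 0.0
```

```bash
python3 -c "
from h import *
go(606.5,-327,1.7,-90)
"
```

```text
t 23.5 pos [ 608.28 -327.25   38.12] yaw -89.9 q [-0.27  0.63  0.2   0.   -1.14  1.84] w 85.5 F [0.25 0.26 0.71]
shift [-1.87 -0.33 36.41] turn 0.1 (mod 180)
```

Call:
{"method": "send_rows", "body": {
  "rows": [
    [[-1.5, 0, 10], 0, 0],
    [[-1.5, 0, 20], 0, 0],
    [[-1.5, 0, 28], 0, 0],
    [[-1.5, 0, 32], 0, 0],
    [[-1.5, 0, 34], 0, 0]
  ]
}}

```text
clock: 23.9
eef_pos: [604.9, -326.4, 0.6]
tcp_rot: [1.0, 0.001, -0.001, -0.0]
contact_force: [0.6, -0.0, -0.3]
width: 85.4
grip_force: 0.0
```

Call:
{"method": "send_rows", "body": {
  "rows": [
    [[0, 0, 0], 0, 0],
    [[0, 0, 0], 0, 0],
    [[0, 0, 0], 0, 0]
  ]
}}

```text
clock: 24.15
eef_pos: [605.8, -326.9, 2.2]
tcp_rot: [1.0, 0.001, 0.0, 0.0]
contact_force: [-0.2, 0.1, -0.5]
width: 85.4
grip_force: 0.0
```

Call:
{"method": "send_rows", "body": {
  "rows": [
    [[0, 0, 0.5], 0, 0.15],
    [[0, 0, 0.5], 0, 0.25],
    [[0, 0, 0.5], 0, 0.32],
    [[0, 0, 0.5], 0, 0.37],
    [[0, 0, 0.5], 0, 0.42]
  ]
}}

```text
clock: 24.57
eef_pos: [605.5, -326.9, 1.8]
tcp_rot: [1.0, 0.001, 0.0, 0.0]
contact_force: [-0.0, 0.8, 0.3]
width: 50.5
grip_force: 33.1
```

Call:
{"method": "send_rows", "body": {
  "rows": [
    [[0, 0, 0], 0, 0.45],
    [[0, 0, 0], 0, 0.45]
  ]
}}

```text
clock: 24.73
eef_pos: [605.7, -326.9, 2.0]
tcp_rot: [1.0, 0.001, 0.0, 0.0]
contact_force: [-2.0, 0.5, 4.5]
width: 49.1
grip_force: 61.5
```

```bash
python3 -c "
from h import *
go(606.5,-327,1.7,-90)
b=snapshot('side')
p=proj('side',np.array([[606,-327,20.]]))[0].astype(int);print(p)
b=cv2.resize(b[p[1]-40:p[1]+30,p[0]-45:p[0]+45],None,fx=6,fy=6)
cv2.imwrite('pics/s4.png',b[:,:,::-1])
"
```

```text
t 24.7 pos [ 605.69 -326.94    2.03] yaw -89.9 q [-0.27  0.66  0.15  0.   -1.06  1.84] w 49.1 F [-1.98  0.5   4.45]
shift [0.81 0.06 0.33] turn 0.1 (mod 180)
[436 268]
```

View pics/s4.png

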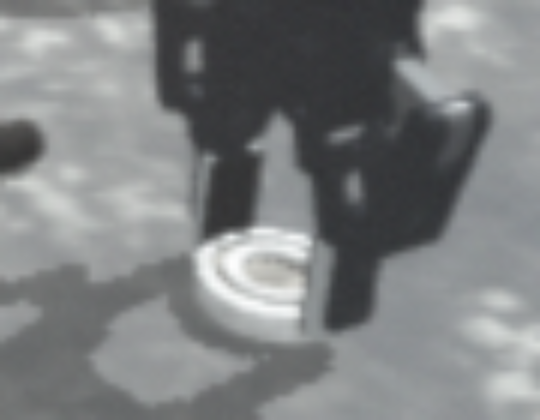

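The near fingertip ends at crop (345,330), low on the bearing's edge. I'll check that height by projection.

```bash
python3 -c "
from h import *
for z in(0,3,6,9): print(z,proj('side',np.array([[595,-353,z],[617,-353,z],[595,-360,z],[617,-360,z]])).round(1).tolist())
print('bearing ext',ext('side',PROF['bearing_centre'],606,-327,0))
print('crop->px', 436-45+(325+.5)/6-.5,268-40+(330+.5)/6-.5, 436-45+(365+.5)/6-.5,268-40+(325.5)/6-.5,'bearing bottom',268-40+(343)/6-.5)
"
```

```text
0 [[440.0, 285.5], [448.6, 282.7], [442.3, 287.4], [451.1, 284.6]]
3 [[440.2, 284.2], [448.9, 281.5], [442.6, 286.1], [451.3, 283.3]]
6 [[440.3, 282.9], [449.1, 280.2], [442.8, 284.8], [451.5, 282.1]]
9 [[440.5, 281.6], [449.3, 278.9], [443.0, 283.5], [451.7, 280.8]]
bearing ext [422.52 265.19 449.76 284.82]
crop->px 444.75 282.5833333333333 451.4166666666667 281.75 bearing bottom 284.6666666666667
```

Call:
{"method": "send_rows", "body": {
  "rows": [
    [[0, 0, 0], 0, 0.2],
    [[0, 0, 0], 0, 0],
    [[0, 0, 0], 7, 0],
    [[0, 0, 0], 14, 0],
    [[0, 0, 0], 20, 0]
  ]
}}

```text
clock: 25.2
eef_pos: [605.2, -326.6, 0.6]
tcp_rot: [0.984, -0.176, -0.0, -0.0]
contact_force: [-0.3, 0.1, -0.6]
width: 85.6
grip_force: 0.0
```

Call:
{"method": "send_rows", "body": {
  "rows": [
    [[0, 0, 0], 35, 0],
    [[0, 0, 0], 35, 0],
    [[0, 0, 0], 35, 0],
    [[0, 0, 0], 35, 0],
    [[0, 0, 0], 35, 0]
  ]
}}

```text
clock: 25.62
eef_pos: [605.2, -326.6, 0.6]
tcp_rot: [0.886, -0.464, -0.0, -0.0]
contact_force: [-0.6, 0.5, 0.2]
width: 85.2
grip_force: 0.0
```

Call:
{"method": "send_rows", "body": {
  "rows": [
    [[0, 0, 0], 35, 0],
    [[0, 0, 0], 35, 0],
    [[0, 0, 0], 35, 0],
    [[0, 0, 0], 35, 0],
    [[0, 0, 0], 35, 0.1]
  ]
}}

```text
clock: 26.03
eef_pos: [605.2, -326.6, 0.6]
tcp_rot: [-0.705, 0.709, 0.0, -0.0]
contact_force: [-0.5, 0.7, -0.4]
width: 77.6
grip_force: 0.0
```

Call:
{"method": "send_rows", "body": {
  "rows": [
    [[0, 0, 0], 0, 0.25],
    [[0, 0, 0], 0, 0.32],
    [[0, 0, 0], 0, 0.37],
    [[0, 0, 0], 0, 0.42],
    [[0, 0, 0], 0, 0.45]
  ]
}}

```text
clock: 26.45
eef_pos: [605.7, -326.9, 1.8]
tcp_rot: [0.708, -0.706, 0.0, -0.0]
contact_force: [-0.6, 0.2, 2.5]
width: 49.1
grip_force: 61.9
```

Call:
{"method": "send_rows", "body": {
  "rows": [
    [[0, 0, 0], 0, 0.45],
    [[0, 0, 0], 0, 0.45]
  ]
}}

```text
clock: 26.62
eef_pos: [605.7, -326.9, 1.7]
tcp_rot: [0.708, -0.706, 0.0, -0.0]
contact_force: [0.3, -0.3, 3.8]
width: 49.1
grip_force: 62.0
```

```bash
python3 -c "
from h import *
go(587.4,336.3,130,180)
"
```

```text
t 26.6 pos [ 605.69 -326.91    1.71] yaw -179.9 q [-0.27  0.66  0.15  0.   -1.06  0.27] w 49.1 F [ 0.31 -0.27  3.76]
shift [-663.19   17.04 -128.57] turn -359.9 (mod 180)
```

Call:
{"method": "send_rows", "body": {
  "rows": [
    [[0, 0, -5], 0, 0.45],
    [[0, 0, -20], 0, 0.45],
    [[0, 0, -50], 0, 0.45],
    [[0, 0, -85], 0, 0.45],
    [[0, 0, -118], 0, 0.45]
  ]
}}

```text
clock: 27.03
eef_pos: [604.7, -326.6, 120.1]
tcp_rot: [0.708, -0.707, -0.001, 0.0]
contact_force: [1.2, -0.4, -0.8]
width: 49.2
grip_force: 62.3
```

Call:
{"method": "send_rows", "body": {
  "rows": [
    [[-15, 0, -10], 0, 0.45],
    [[-45, 1, -10], 0, 0.45],
    [[-85, 2, -10], 0, 0.45],
    [[-125, 3, -10], 0, 0.45],
    [[-165, 4, -10], 0, 0.45]
  ]
}}

```text
clock: 27.45
eef_pos: [600.4, -160.2, 128.9]
tcp_rot: [0.707, -0.707, -0.0, 0.0]
contact_force: [1.0, 0.7, -0.6]
width: 48.8
grip_force: 62.3
```

Call:
{"method": "send_rows", "body": {
  "rows": [
    [[-200, 5, 0], 0, 0.45],
    [[-200, 5, 0], 0, 0.45],
    [[-200, 5, 0], 0, 0.45],
    [[-200, 5, 0], 0, 0.45],
    [[-200, 5, 0], 0, 0.45]
  ]
}}

```text
clock: 27.87
eef_pos: [595.2, 41.2, 129.1]
tcp_rot: [0.708, -0.706, -0.0, 0.0]
contact_force: [0.4, 0.2, -0.4]
width: 48.9
grip_force: 62.3
```

Call:
{"method": "send_rows", "body": {
  "rows": [
    [[-200, 5, 0], 0, 0.45],
    [[-200, 5, 0], 0, 0.45],
    [[-200, 5, 0], 0, 0.45],
    [[-200, 5, 0], 0, 0.45],
    [[-200, 5, 0], 0, 0.45]
  ]
}}

```text
clock: 28.28
eef_pos: [589.8, 241.2, 128.9]
tcp_rot: [0.708, -0.706, -0.0, 0.0]
contact_force: [0.4, -0.9, -1.5]
width: 48.5
grip_force: 62.3
```

Call:
{"method": "send_rows", "body": {
  "rows": [
    [[-40, 2, 0], 0, 0.45],
    [[-75, 3, 0], 0, 0.45],
    [[-98, 3, 10], 0, 0.45],
    [[-98, 3, 25], 0, 0.45],
    [[-98, 3, 40], 0, 0.45]
  ]
}}

```text
clock: 28.7
eef_pos: [587.0, 338.2, 88.2]
tcp_rot: [0.708, -0.706, -0.0, 0.0]
contact_force: [-0.2, 1.4, -0.8]
width: 48.9
grip_force: 62.3
```

Call:
{"method": "send_rows", "body": {
  "rows": [
    [[0, 0, 0], 0, 0.45],
    [[0, 0, 0], 0, 0.45],
    [[0, 0, 0], 0, 0.45]
  ]
}}

```text
clock: 28.95
eef_pos: [588.2, 336.1, 90.2]
tcp_rot: [0.707, -0.707, 0.0, -0.0]
contact_force: [0.5, 0.4, -1.7]
width: 49.3
grip_force: 62.3
```

```bash
python3 -c "
from h import *
go(587.4,336.3,72,180)
"
```

```text
t 28.9 pos [588.2  336.09  90.2 ] yaw -179.9 q [ 0.75  0.57  0.23  0.   -1.23 -0.75] w 49.3 F [ 0.53  0.44 -1.74]
shift [-0.21  0.82 18.2 ] turn -359.9 (mod 180)
```

Call:
{"method": "send_rows", "body": {
  "rows": [
    [[0, 0.7, 8], 0, 0.45],
    [[0, 0.7, 15], 0, 0.45],
    [[0, 0.7, 20], 0, 0.45],
    [[0, 0.7, 21], 0, 0.45],
    [[0, 0.7, 21], 0, 0.45]
  ]
}}

```text
clock: 29.37
eef_pos: [586.7, 335.8, 67.5]
tcp_rot: [0.707, -0.707, -0.0, 0.001]
contact_force: [-0.3, -0.0, -0.9]
width: 48.9
grip_force: 62.3
```

Call:
{"method": "send_rows", "body": {
  "rows": [
    [[0, 0, 0], 0, 0.45],
    [[0, 0, 0], 0, 0.45]
  ]
}}

```text
clock: 29.53
eef_pos: [587.3, 336.3, 68.7]
tcp_rot: [0.708, -0.707, 0.0, -0.0]
contact_force: [-0.6, -0.1, -0.7]
width: 49.1
grip_force: 62.3
```

```bash
python3 -c "
from h import *
go(587.4,336.3,61.5,180)
"
```

```text
t 29.5 pos [587.28 336.34  68.65] yaw -179.9 q [ 0.75  0.59  0.2   0.   -1.18 -0.75] w 49.1 F [-0.64 -0.08 -0.69]
shift [ 0.05 -0.11  7.15] turn -359.9 (mod 180)
```

Call:
{"method": "send_rows", "body": {
  "rows": [
    [[0, 0, 2], 0, 0.45],
    [[0, 0, 4], 0, 0.45],
    [[0, 0, 5], 0, 0.45],
    [[0, 0, 5.5], 0, 0.45],
    [[0, 0, 5.5], 0, 0.45]
  ]
}}

```text
clock: 29.95
eef_pos: [587.0, 336.2, 62.6]
tcp_rot: [0.707, -0.707, 0.0, 0.0]
contact_force: [-0.1, 0.7, -0.3]
width: 49.1
grip_force: 62.3
```

Call:
{"method": "send_rows", "body": {
  "rows": [
    [[0, 0, 0.7], 0, 0.45],
    [[0, 0, 1.4], 0, 0.45],
    [[0, 0, 1.4], 0, 0.45],
    [[0, 0, 1.4], 0, 0.45]
  ]
}}

```text
clock: 30.28
eef_pos: [587.2, 336.2, 62.4]
tcp_rot: [0.708, -0.707, 0.0, -0.0]
contact_force: [-2.1, -0.9, 5.6]
width: 48.6
grip_force: 65.6
```

```bash
python3 -c "
from h import *
go(587.4,336.3,61.5,180)
"
```

```text
t 30.3 pos [587.16 336.24  62.39] yaw -179.9 q [ 0.75  0.59  0.19  0.   -1.17 -0.75] w 48.6 F [-2.12 -0.86  5.65]
shift [-0.06 -0.24  0.89] turn -359.9 (mod 180)
```

Call:
{"method": "send_rows", "body": {
  "rows": [
    [[0, 0, 0], 0, 0.2],
    [[0, 0, 0], 0, 0],
    [[0, 0, 0], 0, 0],
    [[0, 0, -15], 0, 0],
    [[0, 0, -50], 0, 0]
  ]
}}

```text
clock: 30.7
eef_pos: [584.1, 334.6, 105.9]
tcp_rot: [0.707, -0.707, -0.001, 0.005]
contact_force: [0.1, 0.5, -0.2]
width: 85.6
grip_force: 0.0
```

```bash
python3 -c "
from h import *
b=snapshot('side');snapshot('top')
for c in('top','side'): print(fit(c,'blue_driver_centre',(433,-115)))
b=cv2.resize(b[120:190,260:340],None,fx=6,fy=6)
cv2.imwrite('pics/s5.png',b[:,:,::-1])
go(433.5,-115,110,180)
"
```

```text
(array([ 433.76, -113.81]), 1.0336286801802443, 0.71)
(array([ 432.45, -115.47]), 0.9506937311944148, 0.88)
t 30.9 pos [587.75 336.79 112.71] yaw -179.9 q [ 0.75  0.56  0.26  0.   -1.27 -0.75] w 85.3 F [-0.53  0.04 -0.67]
shift [451.65 154.7    1.41] turn -359.9 (mod 180)
```

View pics/s5.png

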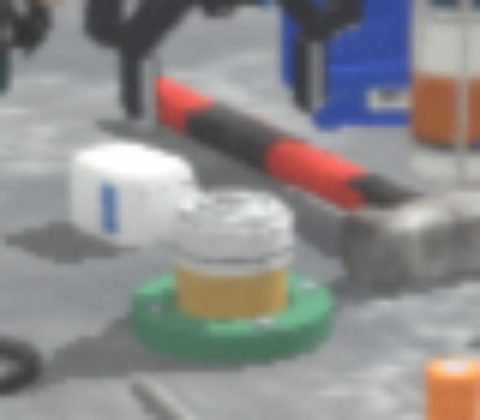

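The bearing lies flat, proud of the hub (crop ~(238,205)). Now the blue driver.

Call:
{"method": "send_rows", "body": {
  "rows": [
    [[40, 14, 0], 0, 0],
    [[78, 27, 0], 0, 0],
    [[116, 40, 0], 0, 0],
    [[154, 53, 0], 0, 0],
    [[190, 65, 0], 0, 0]
  ]
}}

```text
clock: 31.32
eef_pos: [520.6, 144.1, 110.3]
tcp_rot: [0.707, -0.707, -0.0, 0.001]
contact_force: [-0.5, -0.0, 0.3]
width: 85.3
grip_force: 0.0
```

Call:
{"method": "send_rows", "body": {
  "rows": [
    [[38, 13, 0], 0, 0],
    [[76, 26, 0], 0, 0],
    [[114, 39, 0], 0, 0],
    [[152, 52, 0], 0, 0],
    [[190, 65, 0], 0, 0]
  ]
}}

```text
clock: 31.73
eef_pos: [455.9, -45.6, 110.7]
tcp_rot: [0.708, -0.707, -0.0, 0.0]
contact_force: [0.2, -0.2, 0.9]
width: 85.2
grip_force: 0.0
```

Call:
{"method": "send_rows", "body": {
  "rows": [
    [[38, 13, 0], 0, 0],
    [[71, 24, 0], 0, 0],
    [[71, 24, 5], 0, 0],
    [[71, 24, 10], 0, 0],
    [[71, 24, 10], 0, 0]
  ]
}}

```text
clock: 32.15
eef_pos: [432.5, -114.8, 99.8]
tcp_rot: [-0.707, 0.707, 0.001, -0.001]
contact_force: [0.0, -0.3, 0.2]
width: 85.2
grip_force: 0.0
```

```bash
python3 -c "
from h import *
go(433.5,-115,28,180)
"
```

```text
t 32.1 pos [ 432.52 -114.82   99.85] yaw 180.0 q [ 0.09  0.14 -0.38 -0.   -1.05 -0.09] w 85.2 F [ 0.   -0.34  0.2 ]
shift [ 0.21 -1.17 71.85] turn -0.0 (mod 180)
```

Call:
{"method": "send_rows", "body": {
  "rows": [
    [[0, -1, 25], 0, 0],
    [[0, -1, 50], 0, 0],
    [[0, -1, 65], 0, 0.2],
    [[0, -1, 72], 0, 0.4],
    [[0, -1, 72], 0, 0.5]
  ]
}}

```text
clock: 32.57
eef_pos: [433.6, -114.1, 27.8]
tcp_rot: [0.708, -0.706, -0.001, 0.001]
contact_force: [-0.0, 0.7, 1.0]
width: 51.4
grip_force: 0.0
```

Call:
{"method": "send_rows", "body": {
  "rows": [
    [[0, 0, 0], 0, 0.58],
    [[0, 0, 0], 0, 0.64],
    [[0, 0, 0], 0, 0.69],
    [[0, 0, 0], 0, 0.73],
    [[0, 0, 0], 0, 0.75]
  ]
}}

```text
clock: 32.98
eef_pos: [434.8, -114.8, 30.5]
tcp_rot: [0.707, -0.707, 0.0, -0.001]
contact_force: [-2.2, 2.9, 6.9]
width: 24.2
grip_force: 58.6
```

```bash
python3 -c "
from h import *
go(433.5,-115,28,180)
"
```

```text
t 33.0 pos [ 434.83 -114.82   30.46] yaw -179.9 q [ 0.09  0.23 -0.48 -0.   -0.86 -0.09] w 24.2 F [-2.16  2.9   6.91]
shift [0.18 1.34 2.46] turn -359.9 (mod 180)
```

Call:
{"method": "send_rows", "body": {
  "rows": [
    [[0, 0, 0], 0, 0.6],
    [[0, 0, 0], 0, 0.4],
    [[0, 0, 0], -7, 0.4],
    [[0, 0, 0], -14, 0.4],
    [[0, 0, 0], -20, 0.4]
  ]
}}

```text
clock: 33.4
eef_pos: [434.9, -115.0, 29.6]
tcp_rot: [0.821, -0.571, 0.0, -0.0]
contact_force: [-1.7, 0.2, 0.1]
width: 51.2
grip_force: 0.0
```

Call:
{"method": "send_rows", "body": {
  "rows": [
    [[0, 0, 0], -35, 0.4],
    [[0, 0, 0], -35, 0.4],
    [[0, 0, 0], -35, 0.4],
    [[0, 0, 0], -35, 0.4],
    [[0, 0, 0], -35, 0.4]
  ]
}}

```text
clock: 33.82
eef_pos: [434.9, -115.0, 29.6]
tcp_rot: [0.955, -0.297, 0.0, -0.0]
contact_force: [0.7, -0.2, -0.4]
width: 51.1
grip_force: 0.0
```

Call:
{"method": "send_rows", "body": {
  "rows": [
    [[0, 0, 0], -35, 0.4],
    [[0, 0, 0], -35, 0.4],
    [[0, 0, 0], -35, 0.4],
    [[0, 0, 0], -35, 0.4],
    [[0, 0, 0], -35, 0.5]
  ]
}}

```text
clock: 34.23
eef_pos: [434.9, -115.0, 29.6]
tcp_rot: [1.0, 0.004, 0.0, 0.0]
contact_force: [0.4, -0.4, 0.4]
width: 42.9
grip_force: 0.0
```

Call:
{"method": "send_rows", "body": {
  "rows": [
    [[0, 0, 0], 0, 0.58],
    [[0, 0, 0], 0, 0.64],
    [[0, 0, 0], 0, 0.69],
    [[0, 0, 0], 0, 0.73],
    [[0, 0, 0], 0, 0.75]
  ]
}}

```text
clock: 34.65
eef_pos: [434.8, -114.8, 29.7]
tcp_rot: [1.0, -0.0, 0.0, -0.0]
contact_force: [-0.4, 1.8, 3.5]
width: 24.5
grip_force: 58.6
```

```bash
python3 -c "
from h import *
go(587.2,336.3,130,-90)
"
```

```text
t 34.6 pos [ 434.78 -114.83   29.7 ] yaw -90.0 q [ 0.09  0.23 -0.48 -0.   -0.85  1.48] w 24.5 F [-0.38  1.77  3.53]
shift [ 152.32 -451.2  -100.13] turn -0.0 (mod 180)
```

Call:
{"method": "send_rows", "body": {
  "rows": [
    [[0, 0, -10], 0, 0.75],
    [[0, 0, -35], 0, 0.75],
    [[0, 0, -70], 0, 0.75],
    [[0, 0, -100], 0, 0.75],
    [[0, 0, -115], 0, 0.75]
  ]
}}

```text
clock: 35.07
eef_pos: [435.8, -115.3, 147.8]
tcp_rot: [1.0, 0.0, 0.002, 0.0]
contact_force: [0.1, -1.4, -2.4]
width: 24.3
grip_force: 59.1
```

Call:
{"method": "send_rows", "body": {
  "rows": [
    [[5, -15, 0], 0, 0.75],
    [[17, -50, 0], 0, 0.75],
    [[30, -88, 0], 0, 0.75],
    [[43, -126, 0], 0, 0.75],
    [[55, -164, 0], 0, 0.75]
  ]
}}

```text
clock: 35.48
eef_pos: [489.2, 50.6, 143.9]
tcp_rot: [1.0, -0.0, -0.0, 0.0]
contact_force: [0.7, -0.7, -2.6]
width: 23.9
grip_force: 59.3
```

Call:
{"method": "send_rows", "body": {
  "rows": [
    [[12, -38, 0], 0, 0.75],
    [[25, -76, 0], 0, 0.75],
    [[38, -114, 0], 0, 0.75],
    [[51, -152, 0], 0, 0.75],
    [[64, -190, 0], 0, 0.75]
  ]
}}

```text
clock: 35.9
eef_pos: [552.9, 240.9, 143.4]
tcp_rot: [1.0, 0.0, -0.001, 0.0]
contact_force: [0.6, -0.8, -2.1]
width: 24.3
grip_force: 59.3
```

Call:
{"method": "send_rows", "body": {
  "rows": [
    [[12, -38, 0], 0, 0.75],
    [[22, -70, 0], 0, 0.75],
    [[33, -90, 0], 0, 0.75],
    [[33, -97, 0], 0, 0.75],
    [[33, -97, 0], 0, 0.75]
  ]
}}

```text
clock: 36.32
eef_pos: [585.4, 337.6, 142.1]
tcp_rot: [1.0, 0.001, -0.001, 0.001]
contact_force: [0.4, -0.5, -2.3]
width: 24.3
grip_force: 59.3
```

Call:
{"method": "send_rows", "body": {
  "rows": [
    [[0, 0, 0], 0, 0.75],
    [[0, 0, 0], 0, 0.75]
  ]
}}

```text
clock: 36.48
eef_pos: [585.7, 335.0, 144.2]
tcp_rot: [1.0, -0.0, -0.0, 0.0]
contact_force: [0.3, -1.1, -2.5]
width: 24.7
grip_force: 59.3
```

```bash
python3 -c "
from h import *
go(587.2,336.3,110,-90)
"
```

```text
t 36.5 pos [585.69 334.96 144.23] yaw -90.0 q [ 0.75  0.54  0.31  0.   -1.35  0.82] w 24.7 F [ 0.29 -1.07 -2.51]
shift [ 1.53 -1.36 34.23] turn -0.0 (mod 180)
```

Call:
{"method": "send_rows", "body": {
  "rows": [
    [[1, -1, 12], 0, 0.75],
    [[1.3, -1.2, 24], 0, 0.75],
    [[1.3, -1.2, 34], 0, 0.75],
    [[1.3, -1.2, 37], 0, 0.75],
    [[1.3, -1.2, 37], 0, 0.75]
  ]
}}

```text
clock: 36.9
eef_pos: [586.8, 336.3, 106.5]
tcp_rot: [1.0, 0.0, -0.001, 0.001]
contact_force: [0.8, 0.5, -2.6]
width: 24.3
grip_force: 59.3
```

Call:
{"method": "send_rows", "body": {
  "rows": [
    [[0, 0, 0], 0, 0.75],
    [[0, 0, 0], 0, 0.75]
  ]
}}

```text
clock: 37.07
eef_pos: [587.8, 337.5, 108.5]
tcp_rot: [1.0, 0.0, 0.001, -0.0]
contact_force: [0.3, 0.7, -2.6]
width: 24.2
grip_force: 59.3
```

```bash
python3 -c "
from h import *
go(587.2,336.3,101.7,-90)
"
```

```text
t 37.1 pos [587.81 337.45 108.45] yaw -89.9 q [ 0.75  0.56  0.26  0.   -1.27  0.82] w 24.2 F [ 0.27  0.68 -2.57]
shift [-0.62  1.16  6.75] turn 0.1 (mod 180)
```

Call:
{"method": "send_rows", "body": {
  "rows": [
    [[-0.5, 1, 1.5], 0, 0.75],
    [[-0.5, 1, 3], 0, 0.75],
    [[-0.5, 1, 4.5], 0, 0.75],
    [[-0.5, 1, 5.5], 0, 0.75],
    [[-0.5, 1, 5.5], 0, 0.75]
  ]
}}

```text
clock: 37.48
eef_pos: [586.9, 336.4, 101.9]
tcp_rot: [1.0, 0.001, 0.0, 0.0]
contact_force: [0.2, 0.2, -2.1]
width: 23.9
grip_force: 59.5
```

Call:
{"method": "send_rows", "body": {
  "rows": [
    [[0, 0, 0.5], 0, 0.75],
    [[0, 0, 1], 0, 0.75],
    [[0, 0, 1], 0, 0.75],
    [[0, 0, 1], 0, 0.75]
  ]
}}

```text
clock: 37.82
eef_pos: [587.0, 336.5, 101.7]
tcp_rot: [1.0, 0.001, 0.0, -0.0]
contact_force: [-2.1, -0.4, 5.3]
width: 24.4
grip_force: 59.8
```

Seated. I'll release and back straight up.

Call:
{"method": "send_rows", "body": {
  "rows": [
    [[0, 0, 0], 0, 0.65],
    [[0, 0, 0], 0, 0.4],
    [[0, 0, 0], 0, 0.2],
    [[0, 0, 0], 0, 0],
    [[0, 0, 0], 0, 0]
  ]
}}

```text
clock: 38.23
eef_pos: [586.9, 336.4, 100.7]
tcp_rot: [1.0, 0.001, -0.0, 0.0]
contact_force: [0.2, 0.0, 0.4]
width: 76.7
grip_force: 0.0
```

Call:
{"method": "send_rows", "body": {
  "rows": [
    [[0, 0, -10], 0, 0],
    [[0, 0, -30], 0, 0],
    [[0, 0, -60], 0, 0],
    [[0, 0, -90], 0, 0],
    [[0, 0, -90], 0, 0]
  ]
}}

```text
clock: 38.65
eef_pos: [589.8, 337.4, 199.6]
tcp_rot: [1.0, 0.001, 0.006, -0.003]
contact_force: [0.1, 0.4, 2.3]
width: 85.5
grip_force: 0.0
```

Call:
{"method": "send_rows", "body": {
  "rows": [
    [[-80, 0, 0], 0, 0],
    [[-80, 0, 0], 0, 0],
    [[-80, 0, 0], 0, 0],
    [[-80, 0, 0], 0, 0],
    [[-80, 0, 0], 0, 0]
  ]
}}

```text
clock: 39.07
eef_pos: [507.2, 336.7, 192.0]
tcp_rot: [1.0, 0.001, 0.001, -0.001]
contact_force: [-0.1, 0.1, 0.3]
width: 85.3
grip_force: 0.0
```

```bash
python3 -c "
from h import *
b=snapshot('side');print(fit('side','blue_driver_centre',(587,336),72));print(observe()['joint_velocities'])
b=cv2.resize(b[110:190,260:340],None,fx=6,fy=6)
cv2.imwrite('pics/s6.png',b[:,:,::-1])
"
```

```text
(array([585.35, 331.33]), 1.0146102060111233, 0.61)
[-0.01  0.01  0.   -0.    0.   -0.  ]
```

View pics/s6.png

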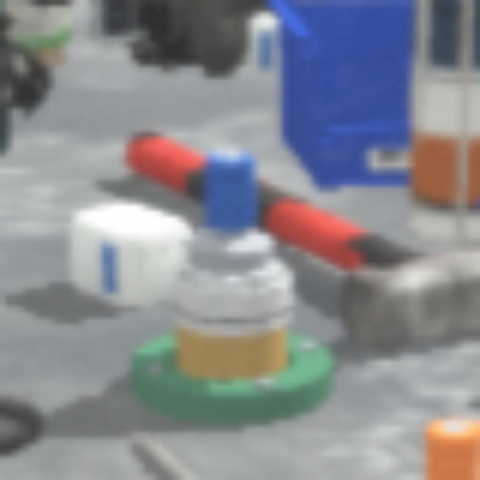

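The driver stands upright and centred (column ~231 against a stack centre of ~232), and the orange driver is untouched. Handing in.

```bash
python3 -c "
from rig import *
print(close_job())"
```

```text
the job is handed in; nothing more can be done
None
```

The stack is built in order on the base (ring, hub, bearing, blue driver) and the job is handed in at about 39 s; the last picture shows it upright and centred with the orange driver untouched, but hand-in returned no verdict.

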